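# Tip the brass casting stubs into the scrap box and put its lid on

### The arm

A 7-joint arm with a two-finger parallel gripper is mounted at the origin on the work surface. World frame = base frame: x ahead of the robot, y to its left, z up, the work surface at z = 0. Lengths are in m, angles in rad, forces in N, time in s.
With the tool pointing down it reaches from about 0.4 to 0.85 m from the base axis. Payload 4.5 kg.
Tool frame: the origin (TCP) lies midway between the tips of the shut fingers; the grasp point (between the pads) lies 19 mm behind it; z points along the fingers, y is the line along which they close (so a half turn about z gives the same grasp; the last joint's range is limited). The gripper opens to 88 mm and grips with 3 to 60 N. Pads are 18 mm wide; open, the fingers measure 123 mm over their backs; the gripper's body (75 mm by 187 mm) begins 45 mm behind the grasp point.
Start: joints at [1.314, 0.689, -0.195, 1.565, 0.157, 0.902, -0.215], TCP at [0.179, -0.599, 0.239] pointing down, gripper open.
Joint ranges: [-3.01, 3.01], [-0.46, 2.08], [-1.47, 1.51], [0.13, 2.56], [-1, 4.14], [0.04, 2.09], [-2.66, 2.66]. Speed limits (rad/s): [2.57, 2.57, 3.14, 3.14, 3.14, 3.14, 3.14].

### API

Orientations are given as a unit quaternion [x, y, z, w].
In Python, from plant import sensors, eyes, finish_job gives the robot as it stands.
- The arm moves only by the tool send_rows, never from a script. Its argument "rows" is text: rows parted by semicolons, each of 4 numbers parted by spaces: the shift along the tool's x, y, z normalised to -1 to 1, where 1 is 30 cm, then the turn about the tool's z normalised to -1 to 1, where 1 is 2 pi rad. A call has 1 to 10 rows; each row is the pose to reach, as a shift and turn from the pose commanded when the call began, along the tool's axes at that moment, turning the shorter way round; what a row does not reach only later rows make up. A row lasts 1/12 s, in which the tool goes at most 41.7 mm and 7.16 degrees, less where a joint would pass 70% of its speed; a pose out of reach is approached as far as the arm can. A call with a number of a shift or a turn outside -1 to 1 is refused whole. A call with a gripper value outside its range is refused whole. "jaw" is the closure, from -1 (fully open) to 1 (shut), set as the call begins (left out, the last holds). The fingers move at their own pace and stop on an object; "force" is the grip in N (left out, the last holds). Time passes only in rows, so rows that repeat a pose let the fingers close. It gives the time, the measured TCP pose, the force, the opening and the grip force at its end, in the units of the state.
- sensors.get_state(): the state, without advancing time (a new reading comes with each control period).
- eyes.snapshot(name): name is "side" or "top" or "wrist"; returns (picture, depth): 400x640x3 uint8, red, green, blue; 400x640 float32, m along the optical axis (not along the pixel's ray), 0 where there is no reading.
- eyes.calibration(name): a dict with "fov_y" (degrees; the focal length in pixels is half the picture's height over the tangent of half this angle, whatever the lens; pixels are square), "cx", "cy" (the principal point, pixels), "world_from_camera" (4x4, takes a point from camera to world coordinates). Camera axes: x right, y down, z forward; pixel columns grow to the right and rows downward; lengths in m; the calibration is good to about 2 mm. A picture is of the moment at which its call begins: read the wrist's pose just before it. calibration takes no time and is no camera call; for the wrist camera it gives the pose at the moment of the call.
- finish_job(): hands the job in; it is judged then, once.
The state is a dict: "clock": time; "q": joint angles; "qd": joint speeds; "joint_torque": joint torques, N m; "tool_pos": TCP position; "eef_rot": TCP orientation; "contact_force": force on the tool from outside, world axes, zero at the start; "moment": the same for the moment, N m; "opening": opening from 0.0 (shut) to 1.0 (fully open); "finger_force": force on a finger pad.
Only numpy, scipy, OpenCV 4.12 (cv2) and the standard library are available. Lean on these libraries where they do the work, as an engineer would, in place of code of your own. Each camera call takes 0.05 s, during which the arm holds its last target. There are 200 camera calls.

### The job

Close up the goldsmith's scrap box for the day: pick up the hand scoop, tip its three brass stubs into the open steel box without touching them with the gripper, and set the scoop back down on the bench, right way up. Then lift the box's lid, which has a wooden bar handle, off the sloped rest and put it on the box, fully home and flush all round. Leave the other things on the bench where they are.

Things in the scene. Friction and masses are not known exactly. Their poses are not given: they have to be found in the camera images.
- tin: the scrap box, an open-topped rectangular sheet-steel box screwed to the bench: outside 120 mm (its x) by 160 mm (its y), 70 mm high, walls and floor 4 mm thick, so the mouth is 112 by 152 mm inside; a 3 mm foot flange sticks out 12 mm along x at the bottom; origin at the centre of its underside, z up
- tin_rim (a point): centre of the box's mouth, at the height of its rim, 70 mm above the bench; axes as the box's
- rest: fixed sloped rest of dark steel on four legs: a plate 130 by 180 mm inclined 35 degrees, falling along the rest's +x, away from the robot (low edge at its +x side, 10 mm lip there); plate centre 80 mm above the bench; origin on the bench under the plate's centre, z up
- lid: loose steel lid, 300 g: plate 130 (its x) by 170 (its y) by 6 mm; under it a stepped plug (106 x 146 mm for 6 mm, then 98 x 138 mm for 6 mm more) fits the mouth with 3 mm play each side, either way round. Origin: centre of the plate's underside (the face that meets the rim), z out of its top. Starts on the sloped rest, tilted 35 degrees, top facing up and to the rest's +x
- lid_seat (a point): centre of the lid plate's underside (same point as the lid's origin); it coincides with tin_rim when the lid is on
- lid_grip (a point): centre of the lid's wooden handle bar, 31 mm above the plate's underside along the lid's z; the bar is 16 mm wide (lid x), 90 mm long (lid y), 24 mm high (18 to 42 mm above the underside), on two short feet 34 mm either side of the centre; the lid's top face is 25 mm below this point. Axes as the lid's
- scoop: an aluminium hand scoop, 160 g, lying flat on the bench with the stubs in it: pan 100 mm long (its x) by 70 mm wide (its y), floor 4 mm thick, walls 3 mm thick and 30 mm high at both sides and the back, open at the front (+x); straight level wooden handle behind it, to -x; origin at the centre of the pan's underside, z up
- scoop_grip (a point): where to hold the scoop's handle: 90 mm behind the pan's centre and 34 mm above the pan's underside; the handle is 20 mm wide (y), 24 mm high, and runs from 50 to 145 mm behind the pan's centre; axes as the scoop's
- scoop_mouth (a point): middle of the scoop floor's open front edge, 50 mm ahead of the pan's centre, on the floor's upper face; axes as the scoop's
- stub1: a cast brass stub: a stubby round button, foot diameter 25 mm, top diameter 21 mm, 14 mm high, 35 g; origin at the centre of its foot, z up; one of three alike, starts standing on the scoop's floor
- stub2: a cast brass stub: a stubby round button, foot diameter 25 mm, top diameter 21 mm, 14 mm high, 35 g; origin at the centre of its foot, z up; one of three alike, starts standing on the scoop's floor
- stub3: a cast brass stub: a stubby round button, foot diameter 25 mm, top diameter 21 mm, 14 mm high, 35 g; origin at the centre of its foot, z up; one of three alike, starts standing on the scoop's floor
- burr_stand: bystander: round stepped blue stand full of burrs, 110 mm across, about 95 mm high; origin under its centre
- jar: bystander: glass jar with a white cap, 72 mm across, 100 mm high; origin under its centre
- pot: bystander: small white pot with a black cap, 48 mm across, 48 mm high; origin under its centre
- hammer: bystander: hammer lying on the bench behind the box, along its x, head to +x, within 150 mm of its origin
- driver: bystander: wooden-handled screwdriver lying in front of the box, 150 mm long, along its x
- brush: bystander: bench brush lying in front, 140 mm long, along its x
Things that resemble listed ones, but are neither listed nor needed, are in the scene too. Several things have the shape of the scoop; the one meant has the colours described above.

How it is judged:
On the way, in this order (a step that is already met when the one before it is completed fails the run):
1. all three brass stubs lie in the box (x of stub1 in the frame of tin between -0.06 and 0.06 m and y of stub1 in the frame of tin between -0.08 and 0.08 m and z of stub1 in the frame of tin between -0.005 and 0.055 m and x of stub2 in the frame of tin between -0.06 and 0.06 m and y of stub2 in the frame of tin between -0.08 and 0.08 m and z of stub2 in the frame of tin between -0.005 and 0.055 m and x of stub3 in the frame of tin between -0.06 and 0.06 m and y of stub3 in the frame of tin between -0.08 and 0.08 m and z of stub3 in the frame of tin between -0.005 and 0.055 m), for 0.2 s.
2. the scoop is back on the bench, right way up and at rest (height (world z) of scoop between -0.005 and 0.012 m and angle between scoop's own z axis and vertical below 0.1 rad and linear speed of scoop below 0.02 m/s), for 0.2 s.
At the end, for the whole second after the job is handed in: All three stubs are in the box; the lid is on it, its underside within 3 mm of the rim, centred within 8 mm, level within 2 degrees and square to the box within 4 degrees, at rest; the scoop lies at rest on the bench, right way up (within 12 mm of the surface, level within 6 degrees) (all of step 1 and all of step 2 and z of lid_seat in the frame of tin_rim between -0.004 and 0.003 m and horizontal distance between lid_seat and tin_rim below 0.008 m and angle between lid's own z axis and vertical below 0.035 rad and angle between the x axis of lid and the x axis of tin, either way round below 0.07 rad and linear speed of lid below 0.02 m/s); the robot touches nothing.
It fails at once if the gripper's fingers touch a brass stub (contact force between the fingers and stub1 above 0.3 N or contact force between the fingers and stub2 above 0.3 N or contact force between the fingers and stub3 above 0.3 N).
It fails at once if a bystander (burr stand, jar, pot, hammer, screwdriver, brush) is moved more than 40 mm (distance of any of burr_stand, jar, pot, hammer, driver, brush from where it was at the start of the episode above 0.04 m).
It also fails if it takes over 72 s, if anything falls off the work surface, if the arm or the gripper's body presses on something with over 40 N, if the wrist force passes 120 N, or if a joint passes its speed limit or range.

## Working session

There is one attempt and no reset: what is moved stays moved. The work goes in short steps, Python scripts to look and compute and a tool call to move; the robot and the scene stay as the last step left them, time stands still between calls to the robot, and variables do not carry over. Pictures are saved under pics/ and viewed, at most 10 in all, crops included, and the job is handed in when it is done.

Besides the shell and the picture viewer there is one more tool, called after ">>>" as name(argument=value, ...) on one line, values as JSON. send_rows: Moves the arm, as the interface text tells. Scaled input: -1 to 1 covers 30 cm each way for a shift and 2 pi rad each way for a turn. Its arguments: {"type":"object","properties":{"rows":{"type":"string"},"jaw":{"type":"number"},"force":{"type":"number"}},"required":["rows"]}

```bash
ls; mkdir -p pics
cat > h.py <<'E'
import numpy as np, cv2
from plant import sensors, eyes, finish_job
from scipy.spatial.transform import Rotation as R
def snap(n,save=None):
    c=eyes.calibration(n); p,d=eyes.snapshot(n)
    if save: cv2.imwrite('pics/'+save,p[:,:,::-1])
    return p,d,c
def world(d,c):
    h,w=d.shape; f=h/2/np.tan(np.radians(c['fov_y'])/2)
    u,v=np.meshgrid(np.arange(w),np.arange(h))
    P=np.stack([(u-c['cx'])/f*d,(v-c['cy'])/f*d,d],-1)
    T=np.array(c['world_from_camera']); return P@T[:3,:3].T+T[:3,3]
E
python3 - <<'E'
from h import *
for n in ['side','top']:
    p,d,c=snap(n,n+'0.png'); np.savez('pics/%s0.npz'%n,p=p,d=d,W=world(d,c)); print(n,c)
s=sensors.get_state();print(s)
E
```

```text
pics
side {'fov_y': 45.49880646965361, 'cx': 317.9019716561405, 'cy': 197.00641011425105, 'world_from_camera': array([[-0.70408164, -0.56180461,  0.43433238,  0.0472936 ],
       [-0.71010326,  0.5610921 , -0.42535751,  0.47023301],
       [-0.00473266, -0.60790726, -0.79399393,  0.94415557],
       [ 0.        ,  0.        ,  0.        ,  1.        ]])}
top {'fov_y': 42.43468844873478, 'cx': 319.3277189799163, 'cy': 193.52782259463322, 'world_from_camera': array([[-0.02602437, -0.98045661,  0.19500657,  0.2681676 ],
       [-0.99955432,  0.02266773, -0.01942521,  0.02737598],
       [ 0.01462522, -0.19542519, -0.98060955,  1.32374495],
       [ 0.        ,  0.        ,  0.        ,  1.        ]])}
{'clock': 0.1, 'q': array([ 1.31379221,  0.68987569, -0.19452159,  1.56619778,  0.1572939 ,
        0.90251741, -0.21508767]), 'qd': array([ 0.0015816 , -0.00232692, -0.00040188, -0.00168499, -0.00030883,
       -0.00045291,  0.00160069]), 'joint_torque': array([-3.76252850e-03, -5.28508472e+01, -1.27197772e+00, -1.53839761e+01,
       -5.26527339e-02,  1.97389236e-03,  8.35243009e-05]), 'tool_pos': array([ 0.17900403, -0.59824319,  0.23801678]), 'eef_rot': array([ 9.89441555e-01,  1.44930198e-01, -1.73175756e-04, -7.85285590e-04]), 'contact_force': array([-0.2653164 ,  0.4322711 ,  0.28923297]), 'moment': array([ 0.04304389, -0.05535495, -0.0401716 ]), 'finger_force': 0.0, 'opening': 1.0023538862998225}
```

View pics/top0.png

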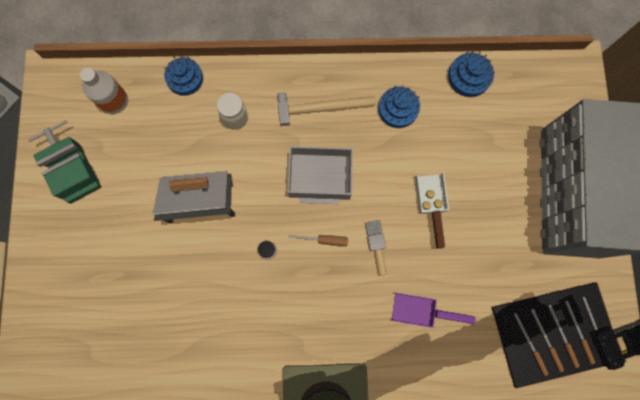

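View pics/side0.png

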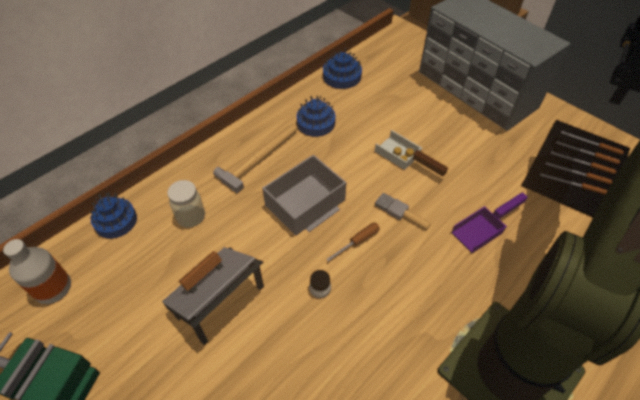

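The top picture shows the aluminium scoop with its brass stubs at (433,205), the steel box at (320,173) and the lid on its rest at (193,193). Possible mix-ups for the scoop are the purple scoop at (415,310) and the brush at (377,245). I choose (433,205) because it is aluminium with a wooden handle and holds the stubs. Next I check it in a crop and measure.

Run:
```python
from h import *
z=np.load('pics/top0.npz'); p,d,W=z['p'],z['d'],z['W']
a=cv2.resize(p[160:260,270:470],None,fx=4,fy=4,interpolation=cv2.INTER_CUBIC); cv2.imwrite('pics/crop.png',a[:,:,::-1])
def reg(u0,u1,v0,v1): 
    m=np.zeros(d.shape,bool); m[v0:v1,u0:u1]=1; return m&(d>0)
def rect(pts):
    r=cv2.minAreaRect((pts[:,:2]*1000).astype(np.float32)); return r
print('bench',np.median(W[reg(350,400,270,290)][:,2]))
# tin rim
m=reg(275,365,138,210)&(abs(W[...,2]-.07)<.008); print('rim',rect(W[m]),W[m][:,2].mean(),m.sum())
# scoop handle: z of 46mm top
m=reg(428,450,205,255)&(W[...,2]>.03); print('handle',rect(W[m]),W[m][:,2].max(),np.median(W[m][:,2]))
m=reg(405,455,165,255)&(W[...,2]>.012); print('scoop',rect(W[m]))
hsv=cv2.cvtColor(p,cv2.COLOR_RGB2HSV)
print(hsv[195,430],hsv[183,430],hsv[230,438],hsv[230,400],hsv[205,427])
# lid
m=reg(145,245,160,230)&(W[...,2]>.03)
P=W[m]; hand=(hsv[...,1][m]>110)
for nm,k in(('plate',~hand),('bar',hand)):
    Q=P[k]; c0=Q.mean(0); n=np.linalg.svd(Q-c0,full_matrices=False)[2]; print(nm,len(Q),c0,n.round(3).tolist(),rect(Q),Q[:,2].min(),Q[:,2].max())
```

```text
bench -0.0005667087692964312
rim ((578.4436645507812, -1.3945541381835938), (160.05618286132812, 122.09392547607422), 86.68917083740234) 0.06879042300966644 435
handle ((436.02001953125, -296.7131652832031), (38.50442886352539, 112.89054870605469), 78.95127868652344) 0.05158101580782515 0.04405095195282516
scoop ((475.88739013671875, -292.2445983886719), (194.19886779785156, 72.87260437011719), 2.7502291202545166)
[ 21 130 180] [ 30  20 193] [ 10 144  92] [ 19  99 191] [ 20 132 176]
plate 2911 [0.50970859 0.30537397 0.10051174] [[-0.162, 0.983, 0.09], [-0.85, -0.186, 0.494], [0.502, 0.004, 0.865]] ((519.4950561523438, 310.31610107421875), (121.09153747558594, 181.0516357421875), 4.494015216827393) 0.030156227087593024 0.13549052760391
bar 380 [0.53847392 0.31449113 0.12010556] [[-0.078, 0.997, -0.006], [0.762, 0.064, 0.644], [-0.643, -0.046, 0.765]] ((539.7958984375, 315.01800537109375), (23.53789710998535, 88.82823181152344), 4.327213764190674) 0.10564875889238579 0.13080728121076168
```

View pics/crop.png

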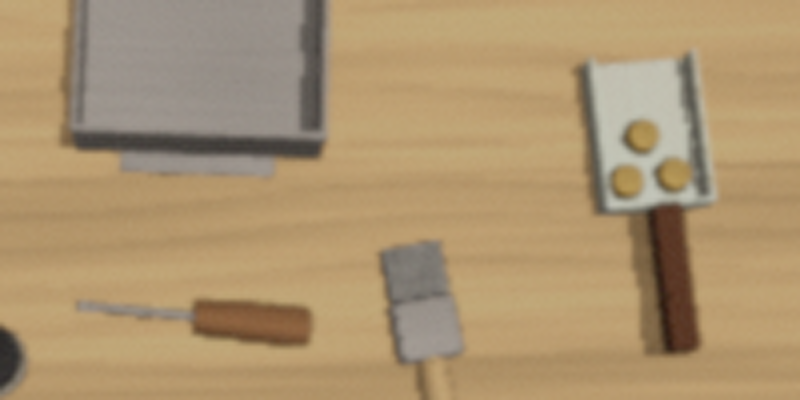

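The crop confirms the aluminium scoop: three brass stubs in a pale pan, and a dark wooden handle running from (665,205) to (682,350) in the crop. Next I refine the scoop axis by casting the handle's top face and the pan onto their known heights.

```bash
cat >> h.py <<'E'
def cast(mask,c,z):
    v,u=np.nonzero(mask); h=400; f=h/2/np.tan(np.radians(c['fov_y'])/2)
    T=np.array(c['world_from_camera']); r=np.stack([(u-c['cx'])/f,(v-c['cy'])/f,np.ones(len(u))],1)@T[:3,:3].T
    return T[:3,3]+r*((z-T[2,3])/r[:,2])[:,None]
def line(P):
    c=P[:,:2].mean(0); d=np.linalg.svd(P[:,:2]-c,full_matrices=False)[2][0]; return c,np.degrees(np.arctan2(d[1],d[0]))%180
def plan(pos,yaw_deg=None):
    s=sensors.get_state(); r=R.from_quat(s['eef_rot']); t=r.inv().apply(np.array(pos)-s['tool_pos'])/.3
    x=r.as_matrix()[:,0]; cur=np.degrees(np.arctan2(x[1],x[0]))
    # turn about tool z (down) is negative of world yaw
    tu=0 if yaw_deg is None else -((yaw_deg-cur+90)%180-90)/360
    print('tcp',s['tool_pos'].round(4),'yaw',cur.round(2),'z',r.as_matrix()[:,2].round(3),'q',s['q'].round(2)); print('ROW',t.round(4),round(tu,4))
E
python3 - <<'E'
from h import *
z=np.load('pics/top0.npz')
hs=[]
for n,box in (('top',(425,450,203,255)),('side',(405,455,140,182))):
    z=np.load('pics/%s0.npz'%n); p,W=z['p'],z['W']; c=eyes.calibration(n)
    hsv=cv2.cvtColor(p,cv2.COLOR_RGB2HSV); m=np.zeros(W.shape[:2],bool); u0,u1,v0,v1=box; m[v0:v1,u0:u1]=1
    m&=(hsv[...,2]<140)&((hsv[...,0]<16)|(hsv[...,0]>170))&(hsv[...,1]>90)
    t=m&(W[...,2]>.042)
    P=W[t]; print(n,m.sum(),t.sum(),line(P),P.min(0),P.max(0),'cast',line(cast(t,c,.046)),cv2.minAreaRect((P[:,:2]*1e3).astype(np.float32)))
    # brass
    b=(hsv[...,0]>15)&(hsv[...,0]<28)&(hsv[...,1]>110)&(W[...,2]>.014)&(W[...,2]<.026)
    u0,u1,v0,v1=(415,450,185,212) if n=='top' else (385,420,140,165)
    k=np.zeros_like(b); k[v0:v1,u0:u1]=1; print('brass',(b&k).sum(),W[b&k].mean(0))
plan([.179,-.599,.239],0)
E
```

```text
top 318 230 (array([ 0.42277126, -0.29144773]), np.float64(133.9846689204045)) [ 0.2681676  -0.30581831  0.04209856] [0.47073202 0.02737598 1.32374495] cast (array([ 0.42412974, -0.29415372]), np.float64(2.9663386585301623)) ((336.4493713378906, -155.5637969970703), (81.9248275756836, 381.8453063964844), 32.577178955078125)
brass 91 [ 0.50416848 -0.28945968  0.01771718]
side 380 199 (array([ 0.4191479 , -0.28858643]), np.float64(120.43255414115242)) [ 0.0472936  -0.30463372  0.04201892] [0.46777468 0.47023301 0.94415557] cast (array([ 0.42037552, -0.29150141]), np.float64(3.24552233011633)) ((221.6125946044922, 66.42813110351562), (87.17987060546875, 875.31787109375), 29.037216186523438)
brass 86 [ 0.49956594 -0.29029579  0.01686079]
tcp [ 0.179  -0.5982  0.238 ] yaw 16.67 z [-0.001  0.002 -1.   ] q [ 1.31  0.69 -0.19  1.57  0.16  0.9  -0.22]
ROW [-0.0007  0.0024 -0.0033] 0.0463
```

Run:
```python
from h import *
plan([.432,-.2925,.10],3)
```

```text
tcp [ 0.179  -0.5982  0.238 ] yaw 16.67 z [-0.001  0.002 -1.   ] q [ 1.31  0.69 -0.19  1.57  0.16  0.9  -0.22]
ROW [ 1.1002 -0.7337  0.4611] 0.038
```

>>> send_rows(rows="0.1 -0.07 0.03 0.01;0.2 -0.14 0.06 0.02;0.3 -0.21 0.1 0.03;0.42 -0.28 0.14 0.038;0.54 -0.36 0.18 0.038;0.66 -0.44 0.22 0.038;0.78 -0.52 0.26 0.038;0.9 -0.6 0.3 0.038;0.98 -0.66 0.33 0.038;1 -0.68 0.35 0.038", jaw=-1)

```text
clock: 0.93
tool_pos: [0.4128, -0.3106, 0.1325]
eef_rot: [1.0, 0.031, 0.001, -0.002]
contact_force: [0.6, 1.1, 0.2]
opening: 0.997
finger_force: 0.0
```

Run:
```python
from h import *
plan([.432,-.2925,.10],3)
```

```text
tcp [ 0.4128 -0.3106  0.1325] yaw 3.52 z [ 0.002  0.004 -1.   ] q [ 0.59  0.72 -0.05  1.99  0.06  0.44 -1.01]
ROW [ 0.0674 -0.0558  0.1088] 0.0014
```

>>> send_rows(rows="0.066 -0.056 0.05 0;0.066 -0.058 0.12 0;0.066 -0.058 0.2 0;0.066 -0.058 0.28 0;0.066 -0.058 0.34 0;0.066 -0.058 0.38 0;0.066 -0.058 0.388 0;0.066 -0.058 0.388 0")

```text
clock: 1.6
tool_pos: [0.4267, -0.2987, 0.0168]
eef_rot: [1.0, 0.026, -0.001, -0.0]
contact_force: [0.1, 0.4, 0.7]
opening: 1.0
finger_force: 0.0
```

Run:
```python
from h import *
plan([.432,-.2925,.015],3)
p,d,c=snap('wrist','w1.png')
```

```text
tcp [ 0.4267 -0.2987  0.0168] yaw 2.98 z [-0.001  0.001 -1.   ] q [ 0.53  0.93 -0.01  2.01  0.06  0.19 -1.06]
ROW [ 0.0189 -0.0198  0.006 ] -0.0001
```

View pics/w1.png

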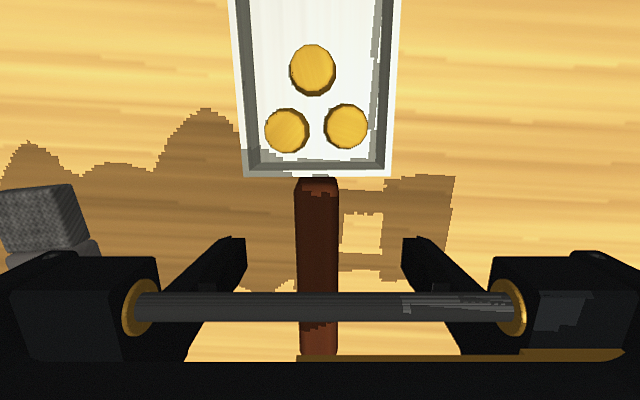

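The wrist view shows the handle at column 317 between the fingertips at 245 and 403, with the stubs well ahead at rows 70–130. It is well placed, so I shift slightly, then close.

>>> send_rows(rows="0.01 -0.007 0.004 0;0.017 -0.014 0.004 0;0.017 -0.014 0.004 0")

```text
clock: 1.9
tool_pos: [0.4333, -0.2939, 0.017]
eef_rot: [1.0, 0.027, 0.001, 0.0]
contact_force: [0.1, 0.0, -0.3]
opening: 1.004
finger_force: 0.0
```

>>> send_rows(rows="0 0 0 0;0 0 0 0;0 0 0 0;0 0 0 0;0 0 0 0;0 0 0 0;0 0 0 0", jaw=1, force=60)

```text
clock: 2.48
tool_pos: [0.4318, -0.2945, 0.0161]
eef_rot: [1.0, 0.026, -0.0, 0.0]
contact_force: [-0.4, 0.6, -0.2]
opening: 0.493
finger_force: 0.0
```

>>> send_rows(rows="0 0 -0.02 0;0 0 -0.05 0;0 0 -0.09 0;0 0 -0.12 0;0 0 -0.14 0;0 0 -0.15 0;0 0 -0.15 0")

```text
clock: 3.07
tool_pos: [0.4324, -0.2948, 0.0622]
eef_rot: [1.0, 0.026, 0.001, 0.001]
contact_force: [0.1, 0.7, 0.1]
opening: 0.007
finger_force: 0.0
```

```bash
cat >> h.py <<'E'
def tilt(save=None):
    "pitch of scoop from side walls' pan points in the wrist view: stub/pan plane"
    p,d,c=snap('wrist',save); W=world(d,c); return p,d,W
E
python3 - <<'E'
from h import *
plan([.5,-.29,.1],3)
p,d,W=tilt('w2.png')
hsv=cv2.cvtColor(p,cv2.COLOR_RGB2HSV)
for v in range(5,170,20):
    print(v,[(W[v,u].round(3).tolist(),hsv[v,u].tolist()) for u in (280,318)])
E
```

```text
tcp [ 0.4324 -0.2948  0.0622] yaw 2.98 z [ 0.002 -0.001 -1.   ] q [ 0.52  0.85 -0.02  2.    0.05  0.29 -1.06]
ROW [ 0.2262 -0.0042 -0.1256] -0.0001
5 [([0.573, -0.259, -0.0], [26, 37, 243]), ([0.573, -0.283, 0.003], [39, 10, 247])]
25 [([0.561, -0.26, 0.003], [28, 13, 244]), ([0.562, -0.284, 0.003], [41, 8, 248])]
45 [([0.549, -0.26, 0.004], [30, 13, 242]), ([0.55, -0.284, 0.004], [40, 6, 248])]
65 [([0.537, -0.26, 0.003], [30, 12, 243]), ([0.539, -0.285, 0.003], [48, 5, 248])]
85 [([0.525, -0.26, 0.002], [28, 13, 244]), ([0.525, -0.286, 0.018], [22, 180, 232])]
105 [([0.513, -0.26, 0.003], [30, 11, 245]), ([0.513, -0.286, 0.017], [21, 181, 235])]
125 [([0.499, -0.26, 0.003], [33, 11, 247]), ([0.506, -0.29, 0.208], [45, 4, 248])]
145 [([0.486, -0.26, 0.004], [33, 10, 253]), ([0.487, -0.287, 0.002], [53, 4, 250])]
165 [([0.475, -0.263, 0.023], [23, 33, 101]), ([0.476, -0.288, 0.023], [28, 33, 92])]
```

I lifted before the slow jaws had met, so the scoop stayed on the bench, flat and undisturbed. Reopen, go down, close for longer.

>>> send_rows(rows="0 0 0 0;0 0 0 0;0 0 0 0;0 0 0 0;0 0 0 0;0 0 0 0;0 0 0 0", jaw=-0.1)

```text
clock: 3.7
tool_pos: [0.4318, -0.2944, 0.061]
eef_rot: [1.0, 0.026, -0.0, -0.0]
contact_force: [-0.3, -0.8, -0.2]
opening: 0.513
finger_force: 0.0
```

>>> send_rows(rows="0 0 0.03 0;0 0 0.08 0;0 0 0.12 0;0 0 0.145 0;0 0 0.15 0;0 0 0.15 0")

```text
clock: 4.2
tool_pos: [0.4314, -0.2942, 0.0153]
eef_rot: [1.0, 0.026, -0.001, -0.0]
contact_force: [-0.4, 0.6, -0.2]
opening: 0.547
finger_force: 0.0
```

>>> send_rows(rows="0 0 0 0;0 0 0 0;0 0 0 0;0 0 0 0;0 0 0 0;0 0 0 0;0 0 0 0;0 0 0 0", jaw=1, force=60)

```text
clock: 4.87
tool_pos: [0.432, -0.2947, 0.0164]
eef_rot: [1.0, 0.026, 0.0, 0.0]
contact_force: [-0.6, 0.3, 2.7]
opening: 0.221
finger_force: 60.0
```

Gripped: opening 0.22 is 19.5 mm, matching the 20 mm handle. Lift gently.

>>> send_rows(rows="0 0 -0.01 0;0 0 -0.03 0;0 0 -0.06 0;0 0 -0.1 0;0 0 -0.15 0;0 0 -0.2 0;0 0 -0.24 0;0 0 -0.26 0;0 0 -0.265 0;0 0 -0.265 0")

```text
clock: 5.7
tool_pos: [0.432, -0.2946, 0.0963]
eef_rot: [1.0, 0.026, 0.0, 0.0]
contact_force: [-0.4, -0.4, -2.7]
opening: 0.221
finger_force: 60.0
```

```bash
cat >> h.py <<'E'
def pan(save=None):
    "pitch of the pan floor seen by the wrist camera (deg, nose down +), brass pixel count, rel. to TCP"
    s=sensors.get_state(); p,d,W=tilt(save); hsv=cv2.cvtColor(p,cv2.COLOR_RGB2HSV)
    t=s['tool_pos']; x=R.from_quat(s['eef_rot']).as_matrix()[:,0]
    r=W-t; a=r@x; k=(d>.05)&(hsv[...,1]<50)&(hsv[...,2]>180)&(np.hypot(r[...,0],r[...,1])<.2)
    b=(hsv[...,1]>150)&(hsv[...,2]>140)&(hsv[...,0]>16)&(hsv[...,0]<26)&(d>.05)
    b[150:]=0
    if k.sum()>50:
        A,Z=a[k],r[...,2][k]; q=np.polyfit(A,Z,1)
        for _ in range(3):
            e=Z-np.polyval(q,A); w=abs(e)<max(.004,1.5*np.median(abs(e))); q=np.polyfit(A[w],Z[w],1)
        print('pan pitch',-np.degrees(np.arctan(q[0])).round(1),'front x',A[w].max().round(3),'n',w.sum(), 'floor z at +90mm',np.polyval(q,.09).round(4))
    print('brass',b.sum(),r[b].mean(0).round(3) if b.sum() else '', 't',s['clock'])
E
python3 - <<'E'
from h import *
pan()
plan([.4,-.0,.2],-3.3)
p,d,c=snap('side','s2.png')
E
```

```text
pan pitch 0.6 front x 0.129 n 14199 floor z at +90mm -0.0141
brass 3774 [ 0.075  0.005 -0.009] t 5.7
tcp [ 0.4317 -0.2943  0.0957] yaw 2.99 z [-0.  0. -1.] q [ 0.53  0.79 -0.03  1.99  0.05  0.36 -1.06]
ROW [-0.0545 -0.9853 -0.3477] 0.0175
```

Run:
```python
from h import *
plan([.443,.0063,.15],-3.3)
```

```text
tcp [ 0.4315 -0.2942  0.0953] yaw 2.99 z [-0.001  0.    -1.   ] q [ 0.53  0.79 -0.03  1.99  0.05  0.36 -1.06]
ROW [ 0.0903 -0.9983 -0.1819] 0.0175
```

>>> send_rows(rows="0.0 -0.02 -0.03 0;0 -0.06 -0.08 0;0.01 -0.12 -0.13 0.002;0.02 -0.2 -0.17 0.004;0.03 -0.28 -0.18 0.006;0.04 -0.36 -0.18 0.008;0.05 -0.43 -0.18 0.01;0.06 -0.48 -0.18 0.012;0.065 -0.51 -0.18 0.014;0.07 -0.52 -0.18 0.014")

```text
clock: 6.63
tool_pos: [0.4446, -0.1354, 0.1496]
eef_rot: [1.0, -0.017, -0.0, -0.001]
contact_force: [-0.4, -0.5, -3.2]
opening: 0.215
finger_force: 60.0
```

>>> send_rows(rows="0.0 -0.02 0 0;0 -0.06 0 0;0.005 -0.12 0 0.001;0.01 -0.2 0 0.002;0.015 -0.28 0 0.003;0.018 -0.36 0 0.0035;0.018 -0.42 0 0.0035;0.018 -0.455 0 0.0035;0.018 -0.475 0 0.0035;0.018 -0.478 0 0.0035")

```text
clock: 7.47
tool_pos: [0.4555, 0.006, 0.1496]
eef_rot: [1.0, -0.029, 0.0, -0.0]
contact_force: [-0.1, -0.3, -3.4]
opening: 0.216
finger_force: 60.0
```

Run:
```python
from h import *
pan()
plan([.443,.0063,.13],-3.3)
# re-measure tin from the top view
p,d,c=snap('top'); W=world(d,c)
m=np.zeros(d.shape,bool); m[138:210,275:365]=1; m&=(d>0)&(abs(W[...,2]-.07)<.006)
print(cv2.minAreaRect((W[m][:,:2]*1000).astype(np.float32)),m.sum())
```

```text
pan pitch 0.6 front x 0.129 n 14144 floor z at +90mm -0.0141
brass 3909 [ 0.076  0.024 -0.019] t 7.4667
tcp [0.4554 0.0052 0.1496] yaw -3.33 z [ 0. -0. -1.] q [-0.17  0.64  0.09  2.16 -0.16  0.35 -1.58]
ROW [-0.0415 -0.0012  0.0653] -0.0001
((595.718994140625, -2.2205352783203125), (160.07717895507812, 87.08417510986328), 86.8973388671875) 239
```

>>> send_rows(rows="0.015 0 0.02 0;0.03 0 0.06 0;0.033 0 0.11 0;0.033 0 0.15 0;0.033 0 0.18 0;0.033 0 0.193 0;0.033 0 0.195 0;0.033 0 0.195 0")

```text
clock: 8.23
tool_pos: [0.4653, 0.0045, 0.091]
eef_rot: [1.0, -0.029, -0.0, 0.0]
contact_force: [0.3, 0.3, -2.4]
opening: 0.22
finger_force: 60.0
```

>>> send_rows(rows="0 0 0 0;0 0 0 0;0 0 0 0;0 0 0 0", force=6)

```text
clock: 8.57
tool_pos: [0.4659, 0.0048, 0.0917]
eef_rot: [1.0, -0.029, 0.001, 0.0]
contact_force: [-0.9, -1.6, 0.3]
opening: 0.228
finger_force: 6.0
```

Run:
```python
from h import *
pan(); print(sensors.get_state()['tool_pos'])
```

```text
pan pitch 4.5 front x 0.133 n 15640 floor z at +90mm -0.0218
brass 3176 [ 0.076  0.008 -0.01 ] t 8.5667
[0.46583075 0.00476909 0.09162358]
```

It pivots in the grip as wanted: nose-down 4.5° and resting on the rim. I raise in steps.

>>> send_rows(rows="0 0 -0.01 0;0 0 -0.025 0;0 0 -0.04 0;0 0 -0.055 0;0 0 -0.07 0;0 0 -0.085 0;0 0 -0.1 0;0 0 -0.1 0")

```text
clock: 9.28
tool_pos: [0.4652, 0.005, 0.122]
eef_rot: [1.0, -0.029, 0.0, -0.0]
contact_force: [0.3, 0.5, 1.0]
opening: 0.227
finger_force: 6.0
```

Run:
```python
from h import *
pan('w3.png'); print(sensors.get_state()['tool_pos'])
```

```text
pan pitch 37.1 front x 0.164 n 15909 floor z at +90mm -0.0738
brass 3025 [ 0.089 -0.    -0.054] t 9.2833
[0.46517291 0.00498242 0.12165476]
```

>>> send_rows(rows="0 0 -0.01 0;0 0 -0.025 0;0 0 -0.04 0;0 0 -0.055 0;0 0 -0.065 0;0 0 -0.065 0;0 0 -0.065 0")

```text
clock: 9.92
tool_pos: [0.4654, 0.0049, 0.1409]
eef_rot: [1.0, -0.029, 0.0, 0.0]
contact_force: [1.5, 0.2, -1.3]
opening: 0.228
finger_force: 6.0
```

Run:
```python
from h import *
pan('w4.png'); print(sensors.get_state()['tool_pos'])
snap('side','s4.png')
a=cv2.imread('pics/w4.png'); b=cv2.imread('pics/s4.png')[100:300,180:500]
cv2.imwrite('pics/m4.png',np.vstack([cv2.resize(a,(480,300)),cv2.resize(b,(480,300))]))
```

```text
pan pitch 37.5 front x 0.169 n 15208 floor z at +90mm -0.0964
brass 1404 [ 0.139  0.004 -0.123] t 9.9167
[0.46539527 0.00498143 0.14074918]
```

View pics/m4.png

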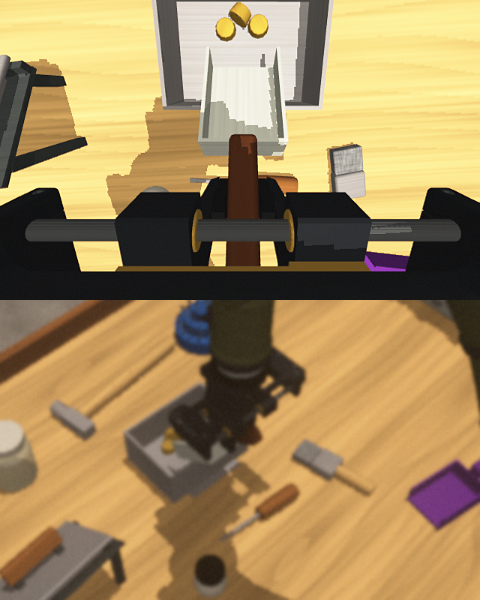

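All three stubs lie in the box, at wrist-crop pixels near (240,20), and the pan is empty. Grip hard, lift out and carry it back.

>>> send_rows(rows="0 0 0 0;0 0 0 0;0 0 -0.03 0;0 0 -0.08 0;0 0 -0.14 0;0 0 -0.18 0;0 0 -0.2 0", force=60)

```text
clock: 10.6
tool_pos: [0.4653, 0.0049, 0.2022]
eef_rot: [1.0, -0.029, 0.001, -0.0]
contact_force: [0.7, -1.3, -2.6]
opening: 0.227
finger_force: 60.0
```

Run:
```python
from h import *
pan()
plan([.432,-.29,.20],3)
```

```text
pan pitch 54.5 front x 0.168 n 10789 floor z at +90mm -0.1118
brass 846 [ 0.14   0.007 -0.184] t 10.6
tcp [0.4656 0.005  0.2025] yaw -3.32 z [ 0.002  0.    -1.   ] q [-0.19  0.55  0.13  2.08 -0.14  0.51 -1.59]
ROW [-0.055   0.9881  0.0078] -0.0176
```

>>> send_rows(rows="0 0.02 0 0;-0.005 0.07 0 -0.001;-0.01 0.14 0 -0.003;-0.015 0.24 0 -0.005;-0.02 0.35 0 -0.007;-0.03 0.46 0 -0.009;-0.035 0.57 0 -0.011;-0.04 0.68 0 -0.013;-0.045 0.79 0 -0.015;-0.05 0.87 0 -0.0175")

```text
clock: 11.48
tool_pos: [0.4332, -0.2583, 0.1996]
eef_rot: [1.0, 0.025, -0.001, 0.0]
contact_force: [0.1, -0.7, -1.0]
opening: 0.22
finger_force: 60.0
```

>>> send_rows(rows="0 0.05 0 0;0 0.09 0 0;0 0.11 0.02 0;0 0.115 0.06 0;0 0.115 0.1 0;0 0.115 0.13 0;0 0.115 0.15 0;0 0.115 0.15 0;0 0.115 0.15 0")

```text
clock: 12.23
tool_pos: [0.4369, -0.2886, 0.1553]
eef_rot: [1.0, 0.026, -0.0, -0.0]
contact_force: [-0.7, 0.7, -1.0]
opening: 0.214
finger_force: 60.0
```

Run:
```python
from h import *
pan()
plan([.432,-.29,.11],3)
```

```text
pan pitch 39.6 front x 0.094 n 6003 floor z at +90mm -0.0946
brass 100 [ 0.085 -0.044 -0.156] t 12.2333
tcp [ 0.4371 -0.2889  0.1557] yaw 3.02 z [ 0. -0. -1.] q [ 0.49  0.68  0.02  1.96 -0.02  0.5  -1.  ]
ROW [-0.0173  0.0027  0.1525] 0.0001
```

>>> send_rows(rows="0 0 0.02 0;0 0 0.05 0;0 0 0.08 0;0 0 0.11 0;0 0 0.13 0;0 0 0.145 0;0 0 0.16 0;0 0 0.16 0")

```text
clock: 12.95
tool_pos: [0.4365, -0.289, 0.1067]
eef_rot: [1.0, 0.026, -0.001, -0.0]
contact_force: [-0.6, -0.4, -1.8]
opening: 0.221
finger_force: 60.0
```

Run:
```python
from h import *
pan()
```

```text
pan pitch 39.6 front x 0.101 n 6121 floor z at +90mm -0.0946
brass 72 [ 0.067  0.042 -0.107] t 12.95
```

>>> send_rows(rows="0 0 0.01 0;0 0 0.02 0;0 0 0.03 0;0 0 0.03 0", force=20)

```text
clock: 13.33
tool_pos: [0.4368, -0.2894, 0.0985]
eef_rot: [1.0, 0.026, 0.0, 0.0]
contact_force: [0.9, 0.2, 0.2]
opening: 0.222
finger_force: 20.0
```

>>> send_rows(rows="0 0 0.02 0;0 0 0.05 0;0 0 0.08 0;0 0 0.11 0;0 0 0.14 0;0 0 0.16 0;0 0 0.17 0", force=8)

```text
clock: 13.92
tool_pos: [0.4364, -0.2888, 0.0462]
eef_rot: [1.0, 0.026, -0.001, -0.0]
contact_force: [-0.6, -0.4, -0.5]
opening: 0.226
finger_force: 8.0
```

Run:
```python
from h import *
pan('w5.png')
```

```text
pan pitch 12.1 front x 0.134 n 16278 floor z at +90mm -0.0336
brass 160 [ 0.068  0.062 -0.047] t 13.9167
```

Levelling nicely (12°). Down the rest of the way, then release.

>>> send_rows(rows="0 0 0.02 0;0 0 0.05 0;0 0 0.075 0;0 0 0.09 0;0 0 0.095 0;0 0 0.095 0")

```text
clock: 14.47
tool_pos: [0.4367, -0.2891, 0.0186]
eef_rot: [1.0, 0.026, -0.0, -0.0]
contact_force: [-0.5, -0.1, -1.4]
opening: 0.225
finger_force: 8.0
```

>>> send_rows(rows="0 0 0 0;0 0 0 0;0 0 0 0;0 0 0 0;0 0 0 0;0 0 0 0;0 0 0 0;0 0 0 0;0 0 0 0", jaw=-0.1)

```text
clock: 15.22
tool_pos: [0.4369, -0.2892, 0.0191]
eef_rot: [1.0, 0.026, 0.0, 0.0]
contact_force: [1.0, -0.1, -0.3]
opening: 0.548
finger_force: 0.0
```

Run:
```python
from h import *
pan('w6.png')
```

```text
pan pitch -0.0 front x 0.13 n 18901 floor z at +90mm -0.0157
brass 356 [ 0.067  0.07  -0.02 ] t 15.2167
```

>>> send_rows(rows="0 0 -0.05 0;0 0 -0.15 0;0 0 -0.28 0;0 0 -0.4 0;0 0 -0.52 0;0 0 -0.6 0;0 0 -0.64 0;0 0 -0.65 0")

```text
clock: 15.93
tool_pos: [0.438, -0.29, 0.2167]
eef_rot: [1.0, 0.026, 0.002, 0.001]
contact_force: [-0.9, 1.2, -0.0]
opening: 0.55
finger_force: 0.0
```

Run:
```python
from h import *
for n,(u0,u1,v0,v1) in (('top',(160,220,172,197)),('side',(170,230,248,295))):
    z=np.load('pics/%s0.npz'%n); p,W=z['p'],z['W']; hsv=cv2.cvtColor(p,cv2.COLOR_RGB2HSV)
    m=np.zeros(W.shape[:2],bool); m[v0:v1,u0:u1]=1
    b=m&(hsv[...,1]>110)&(W[...,2]>.09)&(W[...,2]<.17)&((hsv[...,0]<15))
    P=W[b]; c,a=line(P); a=(a-90)
    ex=np.array([np.cos(np.radians(a)),np.sin(np.radians(a))]); ey=np.array([-ex[1],ex[0]])
    X,Y,Z=P[:,:2]@ex,P[:,:2]@ey,P[:,2]
    nrm=X*np.sin(np.radians(35))+Z*np.cos(np.radians(35)); tan=X*np.cos(np.radians(35))-Z*np.sin(np.radians(35))
    print(n,len(P),'yaw',a,'Y range',np.percentile(Y,[1,99]),'nrm',np.percentile(nrm,[2,50,90,98]),)
    t=nrm>np.percentile(nrm,95)-.004; N=np.median(nrm[t]); T=np.percentile(tan[t],[3,97]); Tc=T.mean()
    Yc=np.percentile(Y,[1,99]).mean()
    def back(nn): 
        x=nn*np.sin(np.radians(35))+Tc*np.cos(np.radians(35)); zz=nn*np.cos(np.radians(35))-Tc*np.sin(np.radians(35)); return np.r_[x*ex+Yc*ey,zz]
    print(' width',np.diff(T),'top',back(N),'grip',back(N-.011),'seat',back(N-.042))
p,d,c=snap('top'); W=world(d,c)
m=np.zeros(d.shape,bool); m[165:255,400:460]=1; m&=(d>0)&(W[...,2]>.012)&(W[...,2]<.055)
print('scoop',cv2.minAreaRect((W[m][:,:2]*1000).astype(np.float32)),np.percentile(W[m][:,2],[50,98]))
plan([.54,.315,.22],90+4.5)
```

```text
top 379 yaw 4.470014764934504 Y range [0.22890231 0.31424778] nrm [0.40561013 0.42233827 0.42846289 0.43020545]
 width [0.01394344] top [0.54487461 0.31499928 0.12438178] grip [0.53858446 0.31450755 0.11537111] seat [0.52085768 0.31312175 0.08997739]
side 607 yaw 4.385074486781932 Y range [0.2317658 0.3185632] nrm [0.40143242 0.41551039 0.42447554 0.42549872]
 width [0.01310524] top [0.54136968 0.31748662 0.12271645] grip [0.53507881 0.31700422 0.11370577] seat [0.51734999 0.3156447  0.08831206]
scoop ((481.515869140625, -287.065673828125), (196.1505584716797, 72.58657836914062), 3.089848279953003) [0.03407356 0.04904041]
tcp [ 0.4375 -0.2896  0.2157] yaw 2.98 z [ 0.003 -0.002 -1.   ] q [ 0.48  0.59  0.02  1.9  -0.02  0.65 -1.  ]
ROW [ 0.4458 -1.9949 -0.0167] 0.2458
```

The scoop is back flat: centre line at 3°, top 49 mm, same place. The lid grip is at about (0.537, 0.316, 0.114), yaw 4.4°. Only turns about tool z are possible, so I'll grip the tilted bar across its width with narrow jaws and let the squeeze, or the rim, level it.

>>> send_rows(rows="0.02 -0.08 0 0.019;0.04 -0.18 0 0.038;0.06 -0.29 0 0.057;0.09 -0.41 0 0.076;0.11 -0.53 0 0.095;0.14 -0.65 0 0.115;0.16 -0.77 0 0.135;0.18 -0.88 0 0.155;0.2 -0.96 0 0.175;0.22 -1 0 0.195", jaw=0.2)

```text
clock: 16.82
tool_pos: [0.486, 0.0182, 0.2124]
eef_rot: [0.834, -0.552, -0.002, 0.001]
contact_force: [-0.5, -0.2, -0.2]
opening: 0.401
finger_force: 0.0
```

Run:
```python
from h import *
plan([.537,.316,.22],94.4)
```

```text
tcp [0.486  0.0182 0.2124] yaw -67.06 z [-0.004  0.001 -1.   ] q [-0.42  0.6   0.46  2.02 -0.44  0.62 -2.4 ]
ROW [-0.848  -0.5434 -0.0252] 0.0515
```

Joint 7 is at −2.4, near its limit, so I use the half-turn-equivalent grasp and turn back the other way.

>>> send_rows(rows="0 0 -0.01 -0.019;0 0 -0.02 -0.038;0 0 -0.02 -0.057;0 0 -0.02 -0.076;0 0 -0.02 -0.095;0 0 -0.02 -0.115;0 0 -0.02 -0.135;0 0 -0.02 -0.155;0 0 -0.02 -0.175;0 0 -0.02 -0.195")

```text
clock: 17.65
tool_pos: [0.4862, 0.0138, 0.2186]
eef_rot: [1.0, 0.029, -0.001, 0.0]
contact_force: [-0.6, 0.4, 0.0]
opening: 0.401
finger_force: 0.0
```

Run:
```python
from h import *
plan([.537,.316,.22],94.4)
```

```text
tcp [0.4862 0.0138 0.2186] yaw 3.34 z [-0.003 -0.001 -1.   ] q [-0.18  0.55  0.09  2.   -0.09  0.6  -1.54]
ROW [ 0.2278 -0.9959 -0.0057] 0.2471
```

>>> send_rows(rows="0.02 -0.06 0 -0.019;0.04 -0.14 0 -0.038;0.06 -0.22 0 -0.057;0.08 -0.31 0 -0.076;0.1 -0.4 0 -0.095;0.13 -0.49 0 -0.115;0.15 -0.58 0 -0.135;0.18 -0.66 0 -0.155;0.2 -0.72 0 -0.175;0.22 -0.75 0 -0.195", jaw=0.2)

```text
clock: 18.48
tool_pos: [0.5401, 0.2455, 0.2182]
eef_rot: [0.801, 0.599, -0.001, -0.001]
contact_force: [1.0, 0.1, 0.1]
opening: 0.4
finger_force: 0.0
```

Run:
```python
from h import *
plan([.537,.275,.22],94.4)
```

```text
tcp [0.5401 0.2455 0.2182] yaw 73.57 z [-0.003  0.001 -1.   ] q [-0.37  0.68 -0.24  1.68  0.2   0.81 -0.98]
ROW [ 0.0916 -0.0377 -0.0058] -0.0579
```

>>> send_rows(rows="0 0 0 -0.019;0 0 0 -0.038;0 0 0 -0.057;0 0 0 -0.058;0 0 0 -0.058")

```text
clock: 18.9
tool_pos: [0.5407, 0.2415, 0.2186]
eef_rot: [0.684, 0.73, -0.001, -0.001]
contact_force: [0.2, 0.6, -0.6]
opening: 0.401
finger_force: 0.0
```

```bash
cat > bar.py <<'E'
from h import *
def bar(save=None,zlo=.09,zhi=.2):
    p,d,W=tilt(save); hsv=cv2.cvtColor(p,cv2.COLOR_RGB2HSV)
    b=(d>.05)&(hsv[...,1]>110)&((hsv[...,0]<15)|(hsv[...,0]>172))&(W[...,2]>zlo)&(W[...,2]<zhi)
    n,l,st,_=cv2.connectedComponentsWithStats(b.astype(np.uint8)); k=1+st[1:,4].argmax(); b=l==k; print('bar px',st[k])
    return p,d,W,b
E
python3 - <<'E'
from bar import *
plan([.537,.316,.16],94.4)
p,d,W,b=bar('w7.png'); P=W[b]; c,a=line(P); a-=90; print('yaw',a,'mean',P.mean(0))
ex=np.array([np.cos(np.radians(a)),np.sin(np.radians(a))]); ey=np.array([-ex[1],ex[0]])
X,Y,Z=P[:,:2]@ex,P[:,:2]@ey,P[:,2]
for q in (.1,.3,.5,.7,.9):
    yy=np.quantile(Y,q); k=abs(Y-yy)<.003; print(q,'x',np.percentile(X[k],[2,98]),'z',np.percentile(Z[k],[2,98]))
k=np.abs(Y-np.median(Y))<.02; s,cc=np.sin(np.radians(35)),np.cos(np.radians(35))
N=X*s+Z*cc; T=X*cc-Z*s; t=k&(N>np.percentile(N[k],97)-.003)
print('top slope deg',np.degrees(np.arctan(np.polyfit(X[t],Z[t],1)[0])),'T',np.percentile(T[t],[2,98]),'N',np.median(N[t]),'Y',np.percentile(Y,[1,99]))
Tc=np.percentile(T[t],[2,98]).mean(); Nc=np.median(N[t])-.011; Yc=np.percentile(Y,[1,99]).mean()
print('grip',(Nc*s+Tc*cc)*ex+Yc*ey,Nc*cc-Tc*s)
E
```

```text
tcp [0.5407 0.2415 0.2186] yaw 93.71 z [-0.003 -0.001 -1.   ] q [-0.3   0.68 -0.34  1.68  0.29  0.83 -0.7 ]
ROW [0.2486 0.0044 0.1951] -0.0019
bar px [ 313   55   32  116 3296]
yaw 4.24360996402055 mean [0.54013979 0.31889157 0.12050925]
0.1 x [0.54989968 0.57427961] z [0.10982338 0.12664569]
0.3 x [0.55023998 0.57406217] z [0.10960932 0.12644131]
0.5 x [0.54971079 0.57389541] z [0.10891725 0.12671277]
0.7 x [0.55005049 0.57375701] z [0.10960137 0.1269429 ]
0.9 x [0.55037838 0.57436599] z [0.1104815 0.1264657]
top slope deg -31.98261379115984 T [0.38737549 0.40207525] N 0.4265678184691891 Y [0.23299817 0.31975903]
grip [0.53970881 0.31718516] 0.11400805763530308
```

View pics/w7.png

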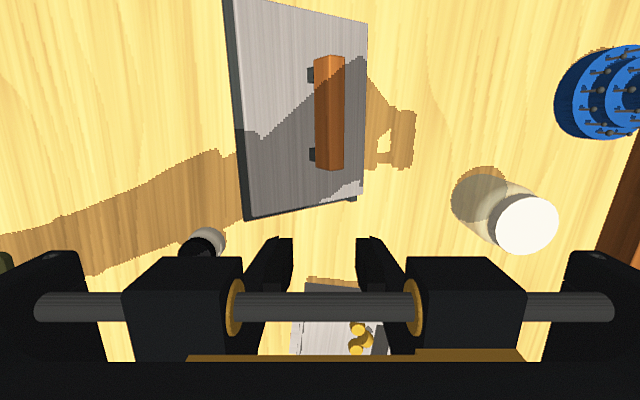

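The wrist view shows the tilted lid with its wooden bar at columns 313–345, rows 55–171, and the stubs still in the box at (357,337). The bar centre is (0.539, 0.317, 0.114), consistent with the other views. Hover, then descend.

>>> send_rows(rows="0.05 0.002 0.02 -0.001;0.1 0.004 0.05 -0.002;0.16 0.007 0.1 -0.002;0.21 0.01 0.15 -0.002;0.24 0.01 0.2 -0.002;0.25 0.011 0.22 -0.002;0.25 0.011 0.22 -0.002")

```text
clock: 19.53
tool_pos: [0.5383, 0.3168, 0.152]
eef_rot: [0.678, 0.735, -0.002, -0.0]
contact_force: [0.2, 0.5, 0.3]
opening: 0.401
finger_force: 0.0
```

Run:
```python
from h import *
plan([.539,.317,.109],94.3)
```

```text
tcp [0.5383 0.3168 0.152 ] yaw 94.61 z [-0.003 -0.002 -1.   ] q [-0.44  0.81 -0.3   1.64  0.32  0.75 -0.81]
ROW [0.0007 0.0028 0.1435] 0.0009
```

>>> send_rows(rows="0 0.003 0.02 0;0 0.003 0.05 0;0 0.003 0.08 0;0 0.003 0.11 0;0 0.003 0.13 0;0 0.003 0.14 0;0 0.003 0.145 0;0 0.003 0.145 0")

```text
clock: 20.2
tool_pos: [0.5404, 0.317, 0.1103]
eef_rot: [0.678, 0.735, -0.0, -0.0]
contact_force: [0.3, -0.3, -0.3]
opening: 0.395
finger_force: 0.0
```

>>> send_rows(rows="0 0 0.008 0;0 0 0.013 0;0 0 0.013 0")

```text
clock: 20.45
tool_pos: [0.5405, 0.3171, 0.1067]
eef_rot: [0.678, 0.735, -0.0, 0.0]
contact_force: [-0.4, 0.2, -0.1]
opening: 0.398
finger_force: 0.0
```

>>> send_rows(rows="0 0 0.006 0;0 0 0.012 0;0 0 0.012 0")

```text
clock: 20.7
tool_pos: [0.5403, 0.317, 0.1028]
eef_rot: [0.678, 0.735, -0.0, -0.0]
contact_force: [-0.6, -0.2, -0.0]
opening: 0.4
finger_force: 0.0
```

>>> send_rows(rows="0 0 0.006 0;0 0 0.01 0;0 0 0.01 0")

```text
clock: 20.95
tool_pos: [0.5417, 0.3175, 0.1015]
eef_rot: [0.678, 0.735, 0.001, 0.001]
contact_force: [-0.3, -2.0, 6.8]
opening: 0.403
finger_force: 3.1
```

>>> send_rows(rows="0 0 -0.008 0;0 0 -0.008 0;0 0 -0.008 0;0 0 -0.008 0;0 0 -0.008 0;0 0 -0.008 0;0 0 -0.008 0", jaw=1, force=25)

```text
clock: 21.53
tool_pos: [0.5399, 0.3172, 0.103]
eef_rot: [0.678, 0.735, -0.0, -0.0]
contact_force: [-1.7, -1.3, 6.8]
opening: 0.277
finger_force: 25.0
```

```bash
cat > lidm.py <<'E'
from h import *
def lid(save=None):
    "lid tilt from the plate's grey points in the wrist view, relative to TCP"
    s=sensors.get_state(); p,d,W=tilt(save); hsv=cv2.cvtColor(p,cv2.COLOR_RGB2HSV)
    r=(W-s['tool_pos'])@R.from_quat(s['eef_rot']).as_matrix()
    k=(d>.05)&(hsv[...,1]<60)&(abs(r[...,2])<.09)&(abs(r[...,1])<.08)&(abs(r[...,0])<.12)&(r[...,0]>.02); k[230:]=0
    P=r[k]
    if len(P)<50: print('few',len(P)); return
    q=np.linalg.lstsq(np.c_[P[:,:2],np.ones(len(P))],P[:,2],rcond=None)[0]
    for _ in range(4):
        e=P[:,2]-np.c_[P[:,:2],np.ones(len(P))]@q; w=abs(e)<max(.0025,1.5*np.median(abs(e))); q=np.linalg.lstsq(np.c_[P[w,:2],np.ones(w.sum())],P[w,2],rcond=None)[0]
    print('lid plane slope x,y deg',np.degrees(np.arctan(q[:2])).round(1),'z below TCP',q[2].round(4),'n',w.sum(),'y rng',np.percentile(P[w,1],[1,99]).round(3),'x rng',np.percentile(P[w,0],[1,99]).round(3),s['opening'],s['clock'])
E
python3 - <<'E'
from lidm import *
lid('w8.png')
E
```

```text
lid plane slope x,y deg [-0.1 34.9] z below TCP 0.0193 n 25042 y rng [-0.066  0.037] x rng [0.022 0.084] 0.2768033964048219 21.5333
```

>>> send_rows(rows="0 0 0 0;0 0 0 0;0 0 0 0;0 0 0 0", force=60)

```text
clock: 21.92
tool_pos: [0.5399, 0.3171, 0.103]
eef_rot: [0.678, 0.735, -0.0, -0.0]
contact_force: [-1.4, -1.4, 6.8]
opening: 0.262
finger_force: 60.0
```

>>> send_rows(rows="0 0 -0.01 0;0 0 -0.03 0;0 0 -0.05 0;0 0 -0.07 0;0 0 -0.08 0;0 0 -0.08 0")

```text
clock: 22.42
tool_pos: [0.5411, 0.3174, 0.1274]
eef_rot: [0.678, 0.735, 0.001, 0.0]
contact_force: [0.7, -0.9, -2.9]
opening: 0.255
finger_force: 60.1
```

Run:
```python
from lidm import *
lid('w9.png')
```

```text
lid plane slope x,y deg [-0.1 32.7] z below TCP 0.0188 n 25077 y rng [-0.067  0.039] x rng [0.021 0.084] 0.25506753430352264 22.4167
```

Lifted, with the lid still tilted about 33° on the bar's corners. I'll pivot it level against the far rim. First, refine the box pose with the side view too.

Run:
```python
from h import *
for n,(u0,u1,v0,v1) in (('top',(275,365,138,210)),('side',(255,355,150,240))):
    z=np.load('pics/%s0.npz'%n); W=z['W']; m=np.zeros(W.shape[:2],bool); m[v0:v1,u0:u1]=1
    m&=(abs(W[...,2]-.069)<.004); 
    l=cv2.morphologyEx(m.astype(np.uint8),cv2.MORPH_CLOSE,np.ones((3,3))); print(n,cv2.minAreaRect((W[m][:,:2]*1e3).astype(np.float32)),m.sum())
    P=W[m]; r=cv2.minAreaRect((P[:,:2]*1e3).astype(np.float32)); a=np.radians(-3.2); e=np.array([[np.cos(a),np.sin(a)],[-np.sin(a),np.cos(a)]])
    Q=P[:,:2]@e.T; lo,hi=np.percentile(Q,[1,99],axis=0); print('size',hi-lo,'centre',e.T@((lo+hi)/2))
plan([.54,.315,.24],86.8)
```

```text
top ((578.3613891601562, -1.3897171020507812), (160.0890655517578, 121.88607788085938), 86.59992218017578) 358
size [0.12064076 0.15957521] centre [ 0.57808794 -0.00134271]
side ((574.8870239257812, -0.21335601806640625), (162.3984375, 123.31080627441406), 86.36160278320312) 444
size [0.12200256 0.16063797] centre [5.74880296e-01 2.34216851e-04]
tcp [0.5408 0.3172 0.1269] yaw 94.58 z [ 0.001  0.    -1.   ] q [-0.45  0.84 -0.29  1.65  0.34  0.7  -0.82]
ROW [-0.007  -0.0029 -0.3768] 0.0216
```

>>> send_rows(rows="0 0 -0.03 0;0 0 -0.08 0;0 0 -0.14 0;0 0 -0.2 0;0 0 -0.26 0;0 0 -0.3 0;0 0 -0.32 0;0 0 -0.33 0")

```text
clock: 23.13
tool_pos: [0.5408, 0.3173, 0.2266]
eef_rot: [0.678, 0.735, 0.001, 0.0]
contact_force: [-0.1, 0.4, -5.3]
opening: 0.258
finger_force: 60.1
```

Run:
```python
from lidm import *
lid()
plan([.60,-.0,.23],86.8)
```

```text
lid plane slope x,y deg [-0.1 32.7] z below TCP 0.0187 n 25112 y rng [-0.067  0.039] x rng [0.021 0.084] 0.25770935621671975 23.1333
tcp [0.5407 0.3172 0.2264] yaw 94.59 z [ 0.001  0.    -1.   ] q [-0.42  0.72 -0.33  1.57  0.28  0.9  -0.77]
ROW [-1.0697  0.1127 -0.0124] 0.0216
```

>>> send_rows(rows="-0.02 0 0 0.003;-0.06 0.005 0 0.006;-0.12 0.01 0 0.009;-0.2 0.02 0 0.012;-0.28 0.03 0 0.015;-0.36 0.04 0 0.018;-0.43 0.045 0 0.02;-0.49 0.05 0 0.0216;-0.53 0.055 0 0.0216;-0.54 0.055 0 0.0216")

```text
clock: 24.02
tool_pos: [0.5703, 0.1523, 0.2247]
eef_rot: [0.728, 0.685, -0.002, 0.001]
contact_force: [-0.0, 0.3, -3.5]
opening: 0.258
finger_force: 60.1
```

Run:
```python
from lidm import *
lid()
plan([.6038,-.0027,.145],86.6)
```

```text
lid plane slope x,y deg [-0.  32.7] z below TCP 0.0188 n 25080 y rng [-0.067  0.039] x rng [0.021 0.084] 0.2582781514517392 24.0167
tcp [0.5701 0.1539 0.2249] yaw 86.59 z [-0.001 -0.002 -1.   ] q [-0.16  0.67 -0.31  1.68  0.26  0.83 -0.65]
ROW [-0.5137  0.1434  0.2673] -0.0
```

>>> send_rows(rows="-0.02 0.01 0 0;-0.06 0.02 0.01 0;-0.12 0.04 0.03 0;-0.2 0.06 0.06 0;-0.28 0.08 0.1 0;-0.36 0.1 0.14 0;-0.43 0.12 0.18 0;-0.48 0.135 0.22 0;-0.51 0.143 0.25 0;-0.514 0.143 0.265 0")

```text
clock: 24.9
tool_pos: [0.6039, -0.0019, 0.1443]
eef_rot: [0.727, 0.686, -0.001, -0.0]
contact_force: [-1.0, 0.1, -3.0]
opening: 0.259
finger_force: 60.1
```

Run:
```python
from lidm import *
lid('w10.png')
plan([.6038,-.0027,.12],86.6)
snap('side','s10.png'); b=cv2.imread('pics/s10.png')[110:270,200:440]; a=cv2.imread('pics/w10.png')
cv2.imwrite('pics/m10.png',np.vstack([cv2.resize(a,(480,300)),cv2.resize(b,(450,300)).repeat(1,1) if 0 else cv2.copyMakeBorder(cv2.resize(b,(450,300)),0,0,0,30,cv2.BORDER_CONSTANT)]))
```

```text
lid plane slope x,y deg [-0.  32.7] z below TCP 0.0189 n 25042 y rng [-0.067  0.039] x rng [0.021 0.084] 0.25894123523934914 24.9
tcp [ 0.6034 -0.      0.1441] yaw 86.76 z [-0.003 -0.    -1.   ] q [ 0.09  0.79 -0.3   1.71  0.33  0.69 -0.44]
ROW [-0.0088  0.0021  0.0805] 0.0004
```

View pics/m10.png

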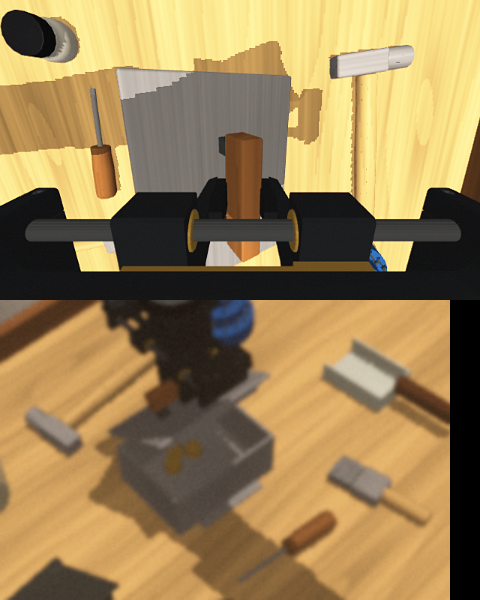

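The side crop shows the lid tilted over the box with its far edge low and the stubs inside; nothing else is touched. Lower until the far rim makes contact.

>>> send_rows(rows="-0.004 0.001 0.02 0;-0.008 0.002 0.04 0;-0.008 0.002 0.06 0;-0.008 0.002 0.075 0;-0.008 0.002 0.08 0;-0.008 0.002 0.08 0")

```text
clock: 25.5
tool_pos: [0.6043, -0.0015, 0.1215]
eef_rot: [0.726, 0.687, -0.0, -0.0]
contact_force: [-0.3, -0.4, -3.1]
opening: 0.261
finger_force: 60.1
```

>>> send_rows(rows="0 0 0.01 0;0 0 0.015 0;0 0 0.02 0;0 0 0.02 0")

```text
clock: 25.83
tool_pos: [0.6052, -0.0018, 0.1161]
eef_rot: [0.726, 0.687, 0.0, 0.0]
contact_force: [0.6, 0.5, -2.6]
opening: 0.263
finger_force: 60.2
```

>>> send_rows(rows="0 -0.003 0.007 0;0 -0.004 0.013 0;0 -0.004 0.018 0;0 -0.004 0.018 0")

```text
clock: 26.17
tool_pos: [0.5965, -0.0018, 0.1086]
eef_rot: [0.726, 0.687, -0.006, -0.004]
contact_force: [-9.0, 1.1, -2.9]
opening: 0.225
finger_force: 58.0
```

Run:
```python
from lidm import *
lid('w11.png'); s=sensors.get_state(); print(s['tool_pos'],s['contact_force'],s['opening'],s['clock'])
plan([.6,-.0012,.1],86.6)
```

```text
lid plane slope x,y deg [-0.5 19.7] z below TCP 0.0128 n 26308 y rng [-0.068  0.051] x rng [0.021 0.084] 0.2253655653280414 26.1667
[ 0.59639109 -0.00175401  0.10847154] [-9.23634712  1.45380431 -1.22886035] 0.22342674411293795 26.2167
tcp [ 0.5964 -0.0018  0.1085] yaw 86.85 z [-0.015 -0.001 -1.   ] q [ 0.08  0.84 -0.28  1.74  0.36  0.62 -0.46]
ROW [0.0026 0.0123 0.0281] 0.0007
```

The lid is already down to 20° and pivoting. Follow its arc.

>>> send_rows(rows="0 -0.015 0.005 0;0 -0.03 0.01 0;0 -0.045 0.015 0;0 -0.055 0.025 0;0 -0.065 0.035 0;0 -0.065 0.035 0")

```text
clock: 26.72
tool_pos: [0.5831, -0.0008, 0.0995]
eef_rot: [0.726, 0.687, -0.001, -0.0]
contact_force: [-0.1, -0.6, -3.2]
opening: 0.175
finger_force: 59.9
```

Run:
```python
from lidm import *
lid('w12.png'); plan([.578,-.0012,.09],86.6)
```

```text
lid plane slope x,y deg [-0.1  0.8] z below TCP 0.0082 n 26964 y rng [-0.063  0.063] x rng [0.021 0.084] 0.17539635533068065 26.7167
tcp [ 0.5837 -0.0007  0.0998] yaw 86.83 z [-0.001 -0.    -1.   ] q [ 0.07  0.84 -0.26  1.8   0.37  0.55 -0.48]
ROW [-0.0026 -0.0188  0.0327] 0.0006
```

The squeeze has snapped the lid level (0.8°), just above the rim. Centre it, then lower.

>>> send_rows(rows="-0.002 -0.008 0 0;-0.002 -0.019 0 0;-0.002 -0.019 0 0;-0.002 -0.019 0.008 0;-0.002 -0.019 0.016 0;-0.002 -0.019 0.024 0;-0.002 -0.019 0.03 0;-0.002 -0.019 0.03 0")

```text
clock: 27.43
tool_pos: [0.578, -0.001, 0.0906]
eef_rot: [0.726, 0.687, -0.0, -0.0]
contact_force: [0.8, 0.4, -3.4]
opening: 0.176
finger_force: 59.9
```

Run:
```python
from lidm import *
plan([.578,-.0012,.0845],86.6); print(sensors.get_state()['contact_force'])
```

```text
tcp [ 0.578  -0.001   0.0906] yaw 86.82 z [-0.001 -0.    -1.   ] q [ 0.07  0.85 -0.25  1.82  0.38  0.52 -0.49]
ROW [-0.0007  0.      0.0202] 0.0006
[ 0.82155818  0.35170294 -3.39425332]
```

Underside at 76 mm, with the plug already 6 mm into the mouth and no contact. On down.

>>> send_rows(rows="0 0 0.006 0;0 0 0.012 0;0 0 0.018 0;0 0 0.022 0;0 0 0.024 0;0 0 0.024 0")

```text
clock: 27.93
tool_pos: [0.5781, -0.001, 0.0842]
eef_rot: [0.726, 0.687, -0.0, 0.0]
contact_force: [-1.4, 0.5, 2.1]
opening: 0.178
finger_force: 59.8
```

Run:
```python
from lidm import *
lid(); s=sensors.get_state(); print(s['tool_pos'],s['contact_force'])
```

```text
lid plane slope x,y deg [0.1 0.5] z below TCP 0.0082 n 26993 y rng [-0.063  0.063] x rng [0.021 0.084] 0.17757787634891298 27.9333
[ 0.57815925 -0.00098111  0.0842451 ] [-1.56073701 -0.04476625  0.66513639]
```

>>> send_rows(rows="0 0 0 0;0 0 0 0;0 0 0 0;0 0 0 0;0 0 0 0;0 0 0 0;0 0 0 0", jaw=0.2)

```text
clock: 28.57
tool_pos: [0.5783, -0.001, 0.0839]
eef_rot: [0.726, 0.687, 0.0, 0.0]
contact_force: [0.0, 0.2, -0.7]
opening: 0.397
finger_force: 0.0
```

>>> send_rows(rows="0 0 -0.05 0;0 0 -0.12 0;0 0 -0.22 0;0 0 -0.33 0;0 0 -0.43 0;-0.1 0 -0.5 0;-0.2 0 -0.5 0;-0.3 0 -0.5 0;-0.4 0 -0.5 0;-0.4 0 -0.5 0")

```text
clock: 29.4
tool_pos: [0.5703, -0.1298, 0.2337]
eef_rot: [0.73, 0.683, -0.003, 0.002]
contact_force: [-0.1, -1.0, 0.7]
opening: 0.397
finger_force: 0.0
```

Run:
```python
from h import *
p,d,W=tilt('w13.png'); hsv=cv2.cvtColor(p,cv2.COLOR_RGB2HSV)
a=np.radians(-3.4); e=np.array([[np.cos(a),np.sin(a)],[-np.sin(a),np.cos(a)]])
m=(d>.05)&(hsv[...,1]<70)&(abs(W[...,2]-.076)<.006)&(np.hypot(W[...,0]-.578,W[...,1])<.12)
P=W[m]; q=np.linalg.lstsq(np.c_[P[:,:2]-[.578,0],np.ones(len(P))],P[:,2],rcond=None)[0]
print('slope deg',np.degrees(np.arctan(q[:2])),'z',q[2],'rect',cv2.minAreaRect((P[:,:2]*1e3).astype(np.float32)),m.sum())
p,d,c=snap('side','s13.png'); snap('top','t13.png')
A=cv2.imread('pics/w13.png'); B=cv2.imread('pics/s13.png')[120:300,200:440]
cv2.imwrite('pics/m13.png',np.vstack([cv2.resize(A,(400,250)),cv2.resize(B,(400,300))]))
print(sensors.get_state()['tool_pos'])
```

```text
slope deg [ 0.02886383 -0.0077951 ] z 0.07544293766179144 rect ((577.1356811523438, -19.14989471435547), (133.0875244140625, 129.6979217529297), 86.75836944580078) 17057
[ 0.57147717 -0.12045602  0.23384725]
```

View pics/m13.png

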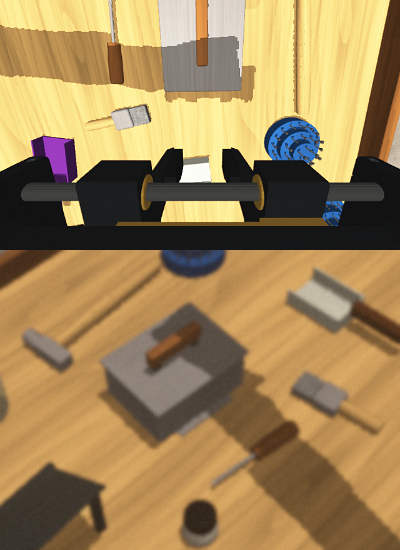

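The lid is flush on the box: top at 75.4 mm, slope under 0.05°, yaw matching. The scoop lies flat, the other things stand where they were, and the arm is clear.

```bash
python3 -c "
from plant import finish_job; print(finish_job())"
```

```text
the job is handed in; nothing more can be done
None
```

I handed the job in at about 30 s of the 72 s allowed: in the last views the lid was level and flush on the box, the scoop was flat on the bench and the other things looked undisturbed; all three stubs were seen in the box before the lid closed, but the hand-in returned no verdict.

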